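# Find which way the perfume cap unscrews and hold it off

## Task

Get the perfume bottle that stands beside the white dish ready for refilling: seat it, still capped, fully down in the fitted pocket of the caddy so that it cannot turn. Nobody knows which way its cap unscrews, so try it one way and, if it will not give, the other, without wrenching it against its stop; take the cap off and finish while holding it in the gripper, still and well above the bottle, which stays upright in the pocket. Leave the matching bottle, the dish, the lens tray and the tweezer where they are.

Things in the scene. Friction and masses are not known exactly. Their poses are not given: they have to be found in the camera images.
- bottle_a: Clear glass perfume bottle, one of two alike: upright block 34 mm (its x) by 50 mm (its y) by 70 mm high to a flat shoulder, about 170 g (varies); a half turn looks the same. Origin: centre of the underside, z up. The capped neck stands on the shoulder; the closed cap's top is 97 mm above the origin.
- bottle_b: Second bottle, same in every size as bottle_a. The bottle to open is whichever of the two starts nearest the dish (within 0.16 m of its centre; the other starts more than 0.2 m from it).
- cap_a: Cap of bottle_a: aluminium, 16 facets, 30 mm across, 26 mm high, 50 g. Origin: centre of its open underside, z up; closed, 71 mm above the bottle's origin, on its axis. Loosening, it turns easily, lifts off after 0.9 rad and meets a stop at about 1.9 rad; the wrong way it meets a hard stop within 0.1 rad (the bottle itself can turn 0.1 rad in the pocket).
- cap_b: Cap of bottle_b, made like cap_a. One bottle has a right-hand thread (loosens anticlockwise from above), the other a left-hand one (loosens clockwise); nothing outside shows which. While a cap is still threaded, a pull lifts its bottle too. A grip of 10 to 25 N turns a loosening cap and slips harmlessly at the stop.
- pocket (a point): Centre of the floor of the fitted pocket at the caddy's lower end (the middle one of the three cells in a row there), 4 mm above the vanity; axes as the caddy. The pocket is 39 mm (x) by 55 mm (y) with 4 mm walls whose top is 30 mm above this floor; a bottle fits x along x (either way round), 2.5 mm play each side.
- caddy: White plastic two-level caddy, fixed to the vanity: compartment tray 120 mm (x) by 240 mm (y), walls to 34 mm high, and a bin stacked on its +y half to 79 mm high holding lipsticks that reach 99 mm. Origin: centre of the underside. The pocket is at its -y end, 88.5 mm from the origin.
- dish: Round white ceramic dish, 100 mm across, 22 mm high, loose. Origin: centre of the underside.
- lens_tray: Peach silicone lens tray, 75 by 130 by 16 mm with two round wells, loose. Origin: centre of the underside.
- tweezer: Steel tweezer lying flat, about 96 mm long (x), 8 mm high, loose. Origin: near its middle, underside.
Not all that is in view belongs to the job. Leave any green or yellow look-alike of the bottle_b alone. Leave any black or orange look-alike of the bottle_a alone.

How it is judged:
On the way, in this order (a step that is already met when the one before it is completed fails the run):
1. the bottle from beside the dish is seated in the caddy's pocket with its cap still on (((horizontal distance between bottle_a and pocket below 0.006 m and z of bottle_a in the frame of pocket below 0.004 m and angle between bottle_a's own z axis and vertical below 0.08 rad and z of cap_a in the frame of bottle_a below 0.0745 m and distance between cap_a and bottle_a below 0.0755 m and horizontal distance between bottle_b and dish above 0.185 m) or (horizontal distance between bottle_b and pocket below 0.006 m and z of bottle_b in the frame of pocket below 0.004 m and angle between bottle_b's own z axis and vertical below 0.08 rad and z of cap_b in the frame of bottle_b below 0.0745 m and distance between cap_b and bottle_b below 0.0755 m and horizontal distance between bottle_a and dish above 0.185 m))), for 0.2 s.
2. its cap is unscrewed and held clear of the neck while the bottle stays in the pocket (((horizontal distance between bottle_a and pocket below 0.006 m and z of bottle_a in the frame of pocket below 0.004 m and angle between bottle_a's own z axis and vertical below 0.08 rad and z of cap_a in the frame of bottle_a above 0.095 m and contact force between cap_a and the fingers above 0.5 N and contact force between cap_a and bottle_a below 0.05 N) or (horizontal distance between bottle_b and pocket below 0.006 m and z of bottle_b in the frame of pocket below 0.004 m and angle between bottle_b's own z axis and vertical below 0.08 rad and z of cap_b in the frame of bottle_b above 0.095 m and contact force between cap_b and the fingers above 0.5 N and contact force between cap_b and bottle_b below 0.05 N))), for 0.2 s.
At the end, for the whole second after the job is handed in: The bottle from beside the dish stands in the pocket (6 mm off centre at most, within 4 mm of the floor, tilt under 0.08 rad); its cap is held still by the fingers 24 mm or more above its closed height, off the bottle; the other bottle stands capped within 20 mm of its start (((horizontal distance between bottle_a and pocket below 0.006 m and z of bottle_a in the frame of pocket below 0.004 m and angle between each of bottle_a, bottle_b's own z axis and vertical below 0.08 rad and z of cap_a in the frame of bottle_a above 0.095 m and contact force between cap_a and the fingers above 0.5 N and contact force between cap_a and bottle_a below 0.05 N and height (world z) of cap_a above 0.1 m and linear speed of cap_a below 0.03 m/s and horizontal distance between bottle_b and dish above 0.185 m and distance of bottle_b from where it was at the start of the episode below 0.02 m and z of cap_b in the frame of bottle_b below 0.0745 m and distance between cap_b and bottle_b below 0.0755 m) or (horizontal distance between bottle_b and pocket below 0.006 m and z of bottle_b in the frame of pocket below 0.004 m and angle between each of bottle_b, bottle_a's own z axis and vertical below 0.08 rad and z of cap_b in the frame of bottle_b above 0.095 m and contact force between cap_b and the fingers above 0.5 N and contact force between cap_b and bottle_b below 0.05 N and height (world z) of cap_b above 0.1 m and linear speed of cap_b below 0.03 m/s and horizontal distance between bottle_a and dish above 0.185 m and distance of bottle_a from where it was at the start of the episode below 0.02 m and z of cap_a in the frame of bottle_a below 0.0745 m and distance between cap_a and bottle_a below 0.0755 m))); the arm keeps its last pose, push and grip.
It fails at once if the matching bottle is disturbed (distance of each of bottle_a, bottle_b from where it was at the start of the episode above 0.02 m).
It fails at once if the dish, lens tray or tweezer is moved more than 20 mm (distance of any of dish, lens_tray, tweezer from where it was at the start of the episode above 0.02 m).
It fails at once if the cap is wrenched against the bottle's thread (more than 100 N) (contact force between cap_a and bottle_a above 100 N or contact force between cap_b and bottle_b above 100 N).
It also fails if it takes over 58 s, if anything falls off the work surface, if the arm or the gripper's body presses on something with over 40 N, if the wrist force passes 120 N, or if a joint passes its speed limit or range.

## Robot

A 6-joint arm with a two-finger parallel gripper is mounted at the origin on the work surface. World frame = base frame: x ahead of the robot, y to its left, z up, the work surface at z = 0. Lengths are in m, angles in rad, forces in N, time in s.
With the tool pointing down it reaches from about 0.35 to 0.95 m from the base axis. Payload 17.4 kg.
Tool frame: the origin (TCP) lies between the finger pads; the fingertips stand 22 mm ahead of it and the grasp point (between the pads) lies 3 mm ahead of it; z points along the fingers, y is the line along which they close (so a half turn about z gives the same grasp; the last joint's range is limited). The gripper opens to 93 mm and grips with 3 to 60 N. Pads are 15 mm wide; open, the fingers measure 128 mm over their backs; the gripper's body (75 mm by 188 mm) begins 65 mm behind the grasp point.
Start: joints at [-1.255, 0.116, 1.442, -0, 1.584, -0.038], TCP at [0.234, -0.633, 0.241] pointing down, gripper open.
Joint ranges: [-2.83, 2.83], [-0.83, 2.19], [0.07, 2.5], [-1.14, 4.28], [0.01, 3], [-2.97, 2.97]. Speed limits (rad/s): [1.89, 1.89, 2.22, 3.14, 3.14, 3.14].

## Interface

Orientations are given as a 3x3 rotation matrix whose columns are the frame's x, y, z axes.
In Python, from cell import r gives the robot as it stands.
- The arm moves only by the tool step_arm, never from a script. Its argument "steps" is a list of rows, each a list of 4 numbers: the shift along the tool's x, y, z in cm, then the turn about the tool's z in degrees. A call has exactly 5 rows; each row shifts and turns the commanded pose from where the row before left it, along the tool's axes as they then stand; what a row does not reach is not made up. A row lasts 1/8 s, in which the tool goes at most 62.5 mm and 10.7 degrees, less where a joint would pass 70% of its speed; a pose out of reach is approached as far as the arm can. A call is refused whole if a number of a shift passes 6.25 or a number of a turn 10.7, either way. A call with a gripper value outside its range is refused whole. "claw" is the finger opening in cm, from 0 to 9.3, set as the call begins (left out, the last holds). The fingers move at their own pace and stop on an object; "newtons" is the grip in N (left out, the last holds). Time passes only in rows, so rows that do not move let the fingers close, or fill a call up. It gives the time, the measured TCP pose, the force, the opening and the grip force at its end, in the units of the state.
- r.sense(): the state, without advancing time (a new reading comes with each control period).
- r.grab_frame(name): name is "scene" or "top"; returns (picture, depth): 480x640x3 uint8, blue, green, red; 480x640 float32, m along the optical axis (not along the pixel's ray), 0 where there is no reading.
- r.get_calibration(name): a dict with "fov_y" (degrees; the focal length in pixels is half the picture's height over the tangent of half this angle, whatever the lens; pixels are square), "cx", "cy" (the principal point, pixels), "k1" (the pictures are not rectified: a ray, as slopes to the right and down, at radius r is drawn at 1 + k1 r^2 times it, then the intrinsics apply), "cam_to_world" (4x4, takes a point from camera to world coordinates). Camera axes: x right, y down, z forward; pixel columns grow to the right and rows downward; lengths in m; the calibration is good to about 2 mm. A picture is of the moment at which its call begins. get_calibration takes no time and is no camera call.
- r.sign_off(): hands the job in; it is judged then, once.
The state is a dict: "t": time; "joint_pos": joint angles; "qvel": joint speeds; "joint_torque": joint torques, N m; "eef_pos": TCP position; "ee_rot": TCP orientation; "wrist_force": force on the tool from outside, world axes, zero at the start; "wrist_torque": the same for the moment, N m; "gripper_width": finger opening in m; "grasp_force": force on a finger pad.
Only numpy, scipy, OpenCV 4.12 (cv2) and the standard library are available. Lean on these libraries where they do the work, as an engineer would, in place of code of your own. Each camera call takes 0.05 s, during which the arm holds its last target. There are 200 camera calls.

## Working session

There is one attempt and no reset: what is moved stays moved. The work goes in short steps, Python scripts to look and compute and a tool call to move; the robot and the scene stay as the last step left them, time stands still between calls to the robot, and variables do not carry over. Pictures are saved under pics/ and viewed, at most 10 in all, crops included, and the job is handed in when it is done.

Besides the shell and the picture viewer there is one more tool, called after "Request:" as name([rows], argument=value, ...), one row to a line, values as JSON. step_arm: Moves the arm, as the interface text tells. Its arguments: {"type":"object","properties":{"steps":{"type":"array"},"claw":{"type":"number"},"newtons":{"type":"number"}},"required":["steps"]}

```bash
mkdir -p pics
cat > h.py <<'E'
import numpy as np, cv2
from cell import r
def snap(n):
    im,d=r.grab_frame(n); np.savez(f'{n}.npz',im=im,d=d); return im,d
def cal(n):
    c=r.get_calibration(n); f=240/np.tan(np.radians(c['fov_y'])/2)
    return f,c['cx'],c['cy'],c['k1'],np.array(c['cam_to_world'])
def ray(n,u,v):
    f,cx,cy,k,T=cal(n); x=np.array([(u-cx)/f,(v-cy)/f]); s=x.copy()
    for _ in range(20): s=x/(1+k*(s@s))
    return T[:3,:3]@np.array([s[0],s[1],1]),T[:3,3]
def atz(n,u,v,z):
    d,o=ray(n,u,v); return o+d*(z-o[2])/d[2]
def dep(n,u,v,D):
    d,o=ray(n,u,v); return o+d*D[int(v),int(u)]
def cloud(n,D):
    f,cx,cy,k,T=cal(n); vv,uu=np.mgrid[0:480,0:640]; x=np.stack([(uu-cx)/f,(vv-cy)/f],-1); s=x.copy()
    for _ in range(20): s=x/(1+k*(s**2).sum(-1,keepdims=True))
    p=np.concatenate([s,np.ones((480,640,1))],-1)*D[...,None]
    return p@T[:3,:3].T+T[:3,3]
def two(p,q):
    (d1,o1),(d2,o2)=ray(*p),ray(*q)
    A=np.stack([d1,-d2],1); t=np.linalg.lstsq(A,o2-o1,rcond=None)[0]
    a,b=o1+d1*t[0],o2+d2*t[1]; return (a+b)/2,np.linalg.norm(a-b)
E
python3 - <<'E'
from h import *
for n in('scene','top'):
    im,d=snap(n); cv2.imwrite(f'pics/{n}0.png',im); c=cal(n); print(n,c[:4],c[4].round(3).tolist())
s=r.sense();print({k:np.round(v,3).tolist() for k,v in s.items()})
E
```

```text
scene (np.float64(466.93674647308694), 319.13172468729493, 242.20690537922312, -0.012473753745598951) [[0.874, 0.39, -0.29, 0.801], [0.486, -0.7, 0.523, -0.487], [0.001, -0.598, -0.801, 0.747], [0.0, 0.0, 0.0, 1.0]]
top (np.float64(557.4620626094808), 315.7076259107153, 236.62021643970053, -0.12672963060612116) [[-0.021, -0.995, 0.099, 0.423], [-0.999, 0.019, -0.029, -0.042], [0.027, -0.099, -0.995, 1.12], [0.0, 0.0, 0.0, 1.0]]
{'t': 0.1, 'joint_pos': [-1.255, 0.116, 1.442, -0.0, 1.584, -0.038], 'qvel': [0.001, -0.003, -0.001, 0.001, -0.001, -0.001], 'joint_torque': [0.002, -72.289, -62.386, 0.078, 0.023, -0.0], 'eef_pos': [0.234, -0.633, 0.24], 'ee_rot': [[0.938, 0.346, -0.0], [0.346, -0.938, 0.001], [0.0, -0.001, -1.0]], 'wrist_force': [0.078, -0.107, -0.921], 'wrist_torque': [-0.045, 0.009, 0.048], 'grasp_force': 0.0, 'gripper_width': 0.093}
```

View pics/scene0.png

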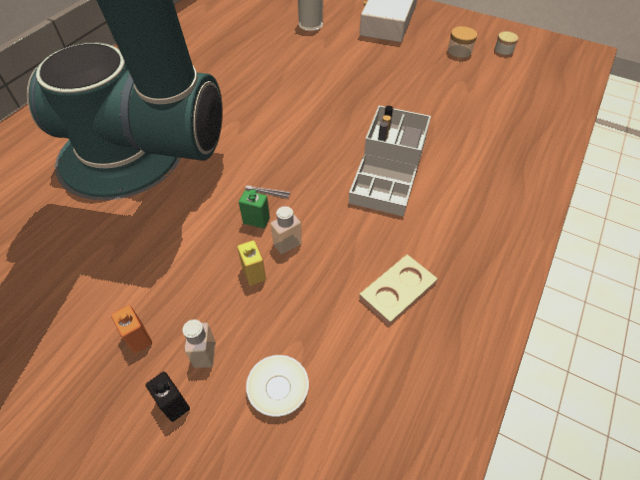

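View pics/top0.png

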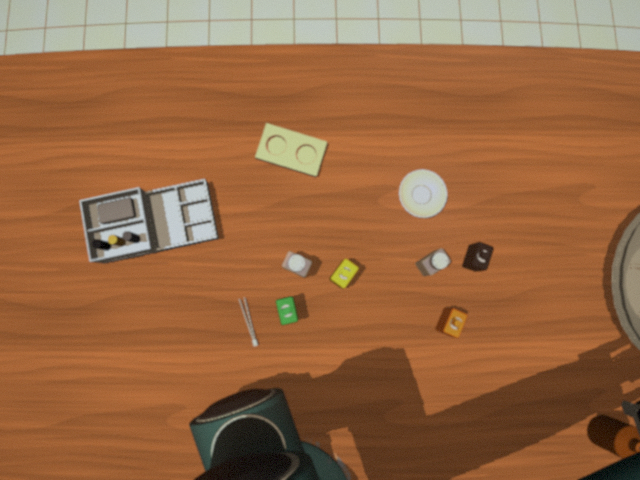

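The target bottle stands at top (435,262) / scene (199,343), next to the dish at top (423,194). The other bottle is at top (297,264), and the pocket row is at top (197,212) / scene (383,187). I'll enlarge these.

Run:
```python
from h import *
t=np.load('top.npz')['im'];s=np.load('scene.npz')['im']
R=lambda im,u,v:cv2.resize(im[v:v+50,u:u+66],(396,300),interpolation=cv2.INTER_CUBIC)
a=np.vstack([np.hstack([R(t,403,237),R(s,165,315)]),np.hstack([R(t,158,187),R(s,350,165)])])
cv2.imwrite('pics/crop1.png',a)
D=np.load('top.npz')['d'];P=cloud('top',D)
# cap tops and shoulder
for nm,(u,v) in dict(tgt=(436,262),oth=(297,264)).items():
    w=np.zeros(D.shape,bool); w[v-25:v+25,u-28:u+28]=1
    for lo,hi in((.085,.11),(.06,.08)):
        m=w&(P[...,2]>lo)&(P[...,2]<hi); q=P[m]
        print(nm,lo,m.sum(),np.median(q,0).round(4),q[:,:2].mean(0).round(4),cv2.minAreaRect((q[:,:2]*1000).astype(np.float32)))
w=np.zeros(D.shape,bool); w[165:275,65:230]=1
m=w&(P[...,2]>.028)&(P[...,2]<.045)
for lo,hi in((.028,.045),(.07,.09),(.012,.11)):
    m=w&(P[...,2]>lo)&(P[...,2]<hi); print(m.sum(),np.median(P[m][:,2]),cv2.minAreaRect((P[m][:,:2]*1000).astype(np.float32)))
print(dep('top',423,194,D),dep('top',350,420,D),P[300:330:10,380:400:10,2])
```

```text
tgt 0.085 220 [ 0.4757 -0.2997  0.0978] [ 0.4758 -0.3001] ((476.0757141113281, -301.177490234375), (28.97088050842285, 28.12018394470215), 88.41514587402344)
tgt 0.06 227 [ 0.4733 -0.2894  0.0697] [ 0.4744 -0.2937] ((475.9195861816406, -300.61474609375), (34.354637145996094, 48.88492202758789), 32.68781661987305)
oth 0.085 218 [ 0.477  -0.0346  0.0981] [ 0.4776 -0.0348] ((477.2129821777344, -34.475364685058594), (29.47028923034668, 29.196813583374023), 87.96956634521484)
oth 0.06 257 [ 0.476  -0.0358  0.0698] [ 0.4765 -0.0349] ((477.903564453125, -34.483428955078125), (50.04182434082031, 34.08046340942383), 63.57479476928711)
2366 0.03696613500882673 ((568.93505859375, 248.9906005859375), (120.724365234375, 240.24691772460938), 11.731715202331543)
870 0.077892309817993 ((557.8832397460938, 309.8189697265625), (122.52500915527344, 121.80876922607422), 10.13823413848877)
5698 0.043753550155340326 ((569.1883544921875, 250.78431701660156), (122.8352279663086, 243.40362548828125), 11.191699028015137)
[ 0.61783296 -0.29615075  0.00408359] [ 0.16735395 -0.13476332  0.00052719] [[ 0.00275437  0.00244776]
 [-0.00419947  0.00229894]
 [-0.00161526  0.00360181]]
```

View pics/crop1.png

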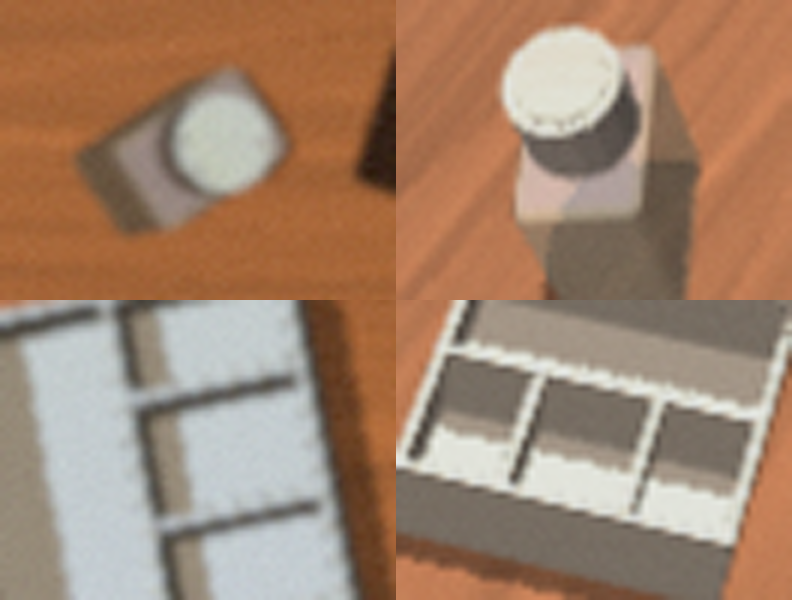

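The crops agree with depth: cap top 97.8 mm and shoulder 69.7 mm. The caddy rectangle measures 120×240 mm at about 11.5°. I'll cross-check with the scene camera and plan the first move.

```bash
cat >> h.py <<'E'
def plan(p,yaw,n,s=None):
    """n rows from the measured pose to TCP p, tool-y angle yaw (deg), tool pointing down"""
    s=s or r.sense(); R=np.array(s['ee_rot']); e=np.array(s['eef_pos'])
    y0=np.degrees(np.arctan2(R[1,1],R[0,1])); dy=(yaw-y0+90)%180-90
    d=np.array(p)-e; print('yaw0',y0.round(2),'turn',-dy)
    for i in range(n):
        a=np.radians(y0+dy*i/n); ty=np.array([np.cos(a),np.sin(a)]); tx=np.array([-ty[1],ty[0]])*-1
        tx=np.array([-np.sin(a),np.cos(a)])
        if i==0 and tx@R[:2,0]<0: sg=-1
        elif i==0: sg=1
        print([round(float(x),2) for x in (sg*tx@d[:2]/n*100,ty@d[:2]/n*100,-d[2]/n*100,-dy/n)])
E
python3 - <<'E'
from h import *
D=np.load('scene.npz')['d'];P=cloud('scene',D)
c=lambda X,lo,hi,x,y,R:(X[...,2]>lo)&(X[...,2]<hi)&(np.hypot(X[...,0]-x,X[...,1]-y)<R)
T=cloud('top',np.load('top.npz')['d'])
for nm,X in(('scene',P),('top',T)):
    for lo,hi in((.09,.105),(.062,.078)):
        m=c(X,lo,hi,.476,-.3,.04);print(nm,m.sum(),np.median(X[m][:,2]).round(4),cv2.minAreaRect((X[m][:,:2]*1000).astype(np.float32)))
    for lo,hi in((.03,.04),(.029,.042)):
        m=c(X,lo,hi,.569,.25,.16);q=(X[m][:,:2]*1000).astype(np.float32);b=cv2.minAreaRect(q);print(nm,m.sum(),np.median(X[m][:,2]).round(4),b)
    m=c(X,.03,.3,.476,-.3,.13)&~c(X,.03,.3,.476,-.3,.045);print('near',X[m].max(0),X[m].min(0))
# pocket corners, hand-read wall-top centre crossings
for n,pts in(('scene',[(542-396,375-300),(660-396,400-300),(632-396,512-300),(512-396,482-300)]),('top',[(138,100),(160,226),(322,205),(298,76)])):
    o={'scene':(350,165),'top':(158,187)}[n]
    q=np.array([atz(n,o[0]+a/6,o[1]+b/6,.034) for a,b in pts]);print(n,q[:,:2].round(4).tolist(),q.mean(0).round(4))
plan((.476,-.3,.2),32.7,10)
E
```

```text
scene 322 0.0973 ((476.69818115234375, -301.044677734375), (30.544511795043945, 30.78057098388672), 20.200170516967773)
scene 347 0.0693 ((476.8983459472656, -301.74798583984375), (34.43860626220703, 49.253021240234375), 31.254741668701172)
scene 1067 0.0346 ((570.4446411132812, 250.87998962402344), (121.75366973876953, 245.44273376464844), 10.658473014831543)
scene 1208 0.0347 ((570.4446411132812, 250.87998962402344), (121.75366973876953, 245.44273376464844), 10.658473014831543)
near [ 0.51359636 -0.31059285  0.08820667] [ 0.34689083 -0.41578837  0.03002144]
top 213 0.0979 ((476.0693359375, -301.4075622558594), (28.510581970214844, 28.12018394470215), 88.41514587402344)
top 220 0.0696 ((475.9195861816406, -300.61474609375), (34.354637145996094, 48.88492202758789), 32.68781661987305)
top 1966 0.0365 ((568.9608764648438, 248.86611938476562), (120.724365234375, 239.9926300048828), 11.731715202331543)
top 2208 0.0368 ((568.9608764648438, 248.86611938476562), (120.724365234375, 239.9926300048828), 11.731715202331543)
near [ 0.51273637 -0.30937002  0.08966539] [ 0.34682984 -0.41616712  0.03008463]
scene [[0.5619, 0.1853], [0.6034, 0.1945], [0.6162, 0.1413], [0.5746, 0.1338]] [0.589  0.1637 0.034 ]
top [[0.6015, 0.191], [0.5596, 0.1835], [0.5655, 0.1301], [0.6084, 0.138]] [0.5837 0.1607 0.034 ]
yaw0 -69.73 turn 77.5718133722066
[3.43, -2.28, 0.4, 7.76]
[3.09, -2.73, 0.4, 7.76]
[2.69, -3.12, 0.4, 7.76]
[2.24, -3.45, 0.4, 7.76]
[1.76, -3.72, 0.4, 7.76]
[1.24, -3.93, 0.4, 7.76]
[0.7, -4.06, 0.4, 7.76]
[0.14, -4.12, 0.4, 7.76]
[-0.41, -4.1, 0.4, 7.76]
[-0.96, -4.0, 0.4, 7.76]
```

```bash
sed -i 's/dy=(yaw-y0+90)%180-90/dy=(yaw-y0+180)%360-180/' h.py; python3 -c "
from h import *
plan((.476,-.301,.2),32,10)"
```

```text
yaw0 -69.73 turn -101.72818662779338
[3.42, -2.28, 0.4, -10.17]
[3.77, -1.64, 0.4, -10.17]
[4.0, -0.94, 0.4, -10.17]
[4.1, -0.22, 0.4, -10.17]
[4.08, 0.51, 0.4, -10.17]
[3.93, 1.22, 0.4, -10.17]
[3.65, 1.89, 0.4, -10.17]
[3.26, 2.51, 0.4, -10.17]
[2.76, 3.04, 0.4, -10.17]
[2.18, 3.48, 0.4, -10.17]
```

Request:
step_arm([
  [3.4,-2.3,0.4,-10.2],
  [3.8,-1.6,0.4,-10.2],
  [4.0,-0.9,0.4,-10.2],
  [4.1,-0.2,0.4,-10.2],
  [4.1,0.5,0.4,-10.2],
], claw=6.5, newtons=20)

```text
t: 0.72
eef_pos: [0.356, -0.4661, 0.2202]
ee_rot: [[0.316, 0.949, -0.0], [0.949, -0.316, 0.0], [0.0, -0.0, -1.0]]
wrist_force: [0.1, -0.5, 0.8]
gripper_width: 0.0648
grasp_force: 0.0
```

Request:
step_arm([
  [3.9,1.2,0.4,-10.2],
  [3.6,1.9,0.4,-10.2],
  [3.3,2.5,0.4,-10.2],
  [2.8,3.0,0.4,-10.2],
  [2.2,3.5,0.4,-10.2],
])

```text
t: 1.35
eef_pos: [0.4757, -0.2994, 0.2003]
ee_rot: [[-0.539, 0.842, -0.0], [0.842, 0.539, 0.0], [0.0, -0.0, -1.0]]
wrist_force: [1.3, -0.8, -0.1]
gripper_width: 0.0649
grasp_force: 0.0
```

```bash
python3 -c "
from h import *
plan((.4763,-.301,.058),32,5)
print(r.sense()['eef_pos'],r.sense()['joint_pos'],r.sense()['gripper_width'])"
```

```text
yaw0 32.61 turn 0.6073458257473305
[-0.03, -0.01, 2.85, 0.12]
[-0.03, -0.01, 2.85, 0.12]
[-0.03, -0.01, 2.85, 0.12]
[-0.03, -0.01, 2.85, 0.12]
[-0.03, -0.01, 2.85, 0.12]
[ 0.4757494  -0.29940312  0.20031859] [-6.07085419e-01 -1.16906744e-01  1.73963083e+00 -1.31932299e-06
  1.51914356e+00 -1.17619088e+00] 0.06494186752232291
```

Request:
step_arm([
  [-0.03,0,3,0.1],
  [-0.03,0,3,0.1],
  [-0.03,0,3,0.1],
  [-0.03,0,3,0.1],
  [-0.03,0,2.2,0.2],
])

```text
t: 1.98
eef_pos: [0.4755, -0.3016, 0.057]
ee_rot: [[-0.525, 0.851, -0.001], [0.851, 0.525, 0.001], [0.001, -0.001, -1.0]]
wrist_force: [0.2, 0.0, 0.3]
gripper_width: 0.0651
grasp_force: 0.0
```

Request:
step_arm([
  [0,0,0,0],
  [0,0,0,0],
  [0,0,0,0],
  [0,0,0,0],
  [0,0,0,0],
], claw=2.5, newtons=25)

```text
t: 2.6
eef_pos: [0.4764, -0.3021, 0.0596]
ee_rot: [[-0.525, 0.851, 0.001], [0.851, 0.525, -0.001], [-0.001, 0.001, -1.0]]
wrist_force: [-1.2, 1.7, 5.9]
gripper_width: 0.0341
grasp_force: 25.0
```

Request:
step_arm([
  [0,0,0,0],
  [0,0,-1,0],
  [0,0,-3,0],
  [0,0,-3,0],
  [0,0,0,0],
])

```text
t: 3.22
eef_pos: [0.4767, -0.3025, 0.1311]
ee_rot: [[-0.525, 0.851, 0.003], [0.851, 0.525, -0.002], [-0.003, 0.001, -1.0]]
wrist_force: [0.2, -0.2, -3.0]
gripper_width: 0.0336
grasp_force: 25.0
```

```bash
python3 -c "
from h import *
plan((.5872,.163,.170),11.2,10)
for n in('scene','top'):
    im,d=snap(n)
    X=cloud(n,d);e=r.sense()['eef_pos'];m=(X[...,2]>.01)&(X[...,2]<.15)&(np.hypot(X[...,0]-e[0],X[...,1]-e[1])<.12);print(X[m].min(0))
    a=im[300:420,120:280] if n=='scene' else im[200:320,360:520]
    cv2.imwrite(f'pics/{n}1.png',cv2.resize(a,(640,480),interpolation=cv2.INTER_CUBIC))
a=np.hstack([cv2.imread('pics/scene1.png'),cv2.imread('pics/top1.png')]);cv2.imwrite('pics/g1.png',cv2.resize(a,(800,300)))
"
```

```text
yaw0 31.67 turn 20.46763962676937
[3.38, 3.38, -0.39, 2.05]
[3.5, 3.26, -0.39, 2.05]
[3.61, 3.13, -0.39, 2.05]
[3.72, 3.0, -0.39, 2.05]
[3.83, 2.87, -0.39, 2.05]
[3.93, 2.73, -0.39, 2.05]
[4.02, 2.59, -0.39, 2.05]
[4.11, 2.44, -0.39, 2.05]
[4.2, 2.29, -0.39, 2.05]
[4.28, 2.14, -0.39, 2.05]
[ 0.35899382 -0.415726    0.01000925]
[ 0.36675565 -0.35629182  0.01003418]
```

View pics/g1.png

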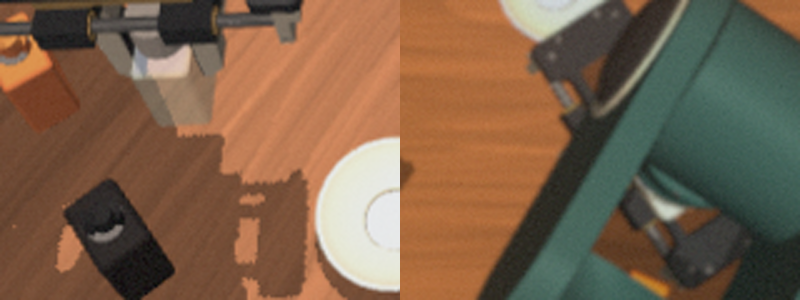

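The bottle is held upright between the fingers and clear of the dish (the scene crop shows its body between the pads). Next I carry it high to the pocket.

Request:
step_arm([
  [2.4,2.4,-3,2],
  [3.5,3.3,-2,2],
  [3.6,3.1,-1,2],
  [3.7,3.0,0,2],
  [3.8,2.9,0,2],
])

```text
t: 3.95
eef_pos: [0.5279, -0.0815, 0.1871]
ee_rot: [[-0.368, 0.93, -0.002], [0.93, 0.368, 0.0], [0.001, -0.002, -1.0]]
wrist_force: [0.4, 0.0, -1.7]
gripper_width: 0.0338
grasp_force: 25.0
```

Request:
step_arm([
  [3.9,2.7,0,2],
  [4.0,2.6,0,2],
  [4.1,2.5,0,2],
  [4.2,2.3,0,2],
  [4.3,2.2,0,2],
])

```text
t: 4.58
eef_pos: [0.583, 0.1513, 0.1867]
ee_rot: [[-0.201, 0.98, -0.002], [0.98, 0.201, -0.001], [-0.0, -0.002, -1.0]]
wrist_force: [1.0, -0.1, -1.5]
gripper_width: 0.0339
grasp_force: 25.0
```

```bash
python3 -c "
from h import *
plan((.5872,.163,.115),11.2,5);print(r.sense()['eef_pos'],r.sense()['wrist_force'])"
```

```text
yaw0 11.61 turn 0.4068394510688904
[0.21, 0.13, 1.43, 0.08]
[0.21, 0.13, 1.43, 0.08]
[0.21, 0.13, 1.43, 0.08]
[0.21, 0.13, 1.43, 0.08]
[0.21, 0.13, 1.43, 0.08]
[0.58301733 0.15131909 0.18672412] [ 0.99559537 -0.1378925  -1.51211886]
```

Request:
step_arm([
  [0.3,0.2,2,0.1],
  [0.3,0.2,2,0.1],
  [0.3,0.1,2,0.1],
  [0.2,0.1,2,0.1],
  [0,0,0,0],
])

```text
t: 5.2
eef_pos: [0.5863, 0.1613, 0.1065]
ee_rot: [[-0.195, 0.981, -0.003], [0.981, 0.195, -0.001], [-0.0, -0.003, -1.0]]
wrist_force: [-0.1, -0.3, -1.1]
gripper_width: 0.0341
grasp_force: 25.0
```

```bash
python3 -c "
from h import *
ims=[]
for n in('scene','top'):
    im,d=snap(n)
    a=im[135:235,330:430] if n=='scene' else im[160:260,140:240]
    ims.append(cv2.resize(a,(400,400),interpolation=cv2.INTER_CUBIC))
cv2.imwrite('pics/g2.png',np.hstack(ims));print(r.sense()['eef_pos'])
X=cloud('scene',np.load('scene.npz')['d']);e=r.sense()['eef_pos']
m=(X[...,2]>.045)&(X[...,2]<.085)&(np.hypot(X[...,0]-e[0],X[...,1]-e[1])<.05);q=X[m];print(m.sum(),q.min(0),q.max(0))
print(cv2.minAreaRect((q[:,:2]*1000).astype(np.float32)))
plan((.5872,.163,.0656),11.2,5)
"
```

```text
[0.58720094 0.16156394 0.10899504]
228 [0.56597814 0.13309825 0.04719785] [0.60693795 0.18263943 0.08495949]
((584.5506591796875, 156.45606994628906), (39.07716751098633, 45.37049102783203), 11.728649139404297)
yaw0 11.25 turn 0.053518316527117804
[0.03, 0.01, 0.87, 0.01]
[0.03, 0.01, 0.87, 0.01]
[0.03, 0.01, 0.87, 0.01]
[0.03, 0.01, 0.87, 0.01]
[0.03, 0.01, 0.87, 0.01]
```

View pics/g2.png

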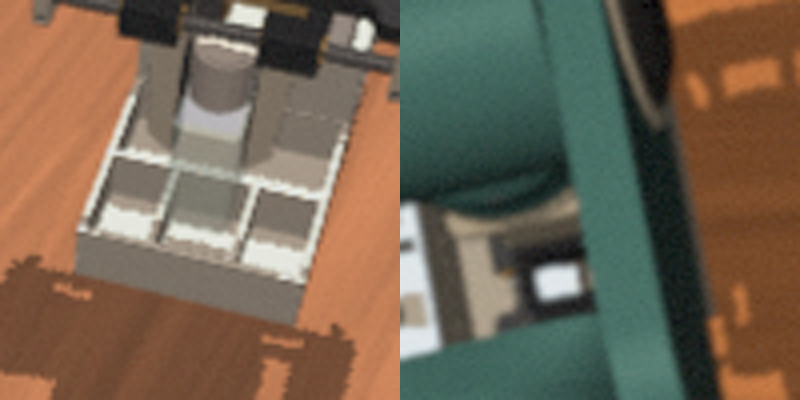

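The bottle hangs over the middle cell and lines up with it (scene crop: body at x 175–245, cell at 165–245). I'll check the shoulder edge numerically, then lower.

```bash
python3 -c "
from h import *
s=r.sense();zb=s['eef_pos'][2]-.0596
for u,v in((178,128),(243,141)): print(atz('scene',330+u/4,135+v/4,zb+.07))
a=np.radians(11.3);y=np.array([-np.sin(a),np.cos(a)]);x=np.array([y[1],-y[0]]);c=s['eef_pos'][:2]
print('expect',c-y*.025-x*.017,c-y*.025+x*.017,zb)
X=cloud('scene',np.load('scene.npz')['d']);m=(abs(X[...,2]-zb-.07)<.006)&(np.hypot(X[...,0]-c[0],X[...,1]-c[1])<.04);q=(X[m][:,:2]-c);print(m.sum(),np.percentile(q@x,[2,98]),np.percentile(q@y,[2,98]))
"
```

```text
[0.57894941 0.13027978 0.11939504]
[0.60958878 0.13736905 0.11939504]
expect [0.57542914 0.13371749] [0.60877004 0.14037966] 0.04939504419481568
254 [-0.03075918  0.02988538] [-0.02404149  0.00366273]
```

Request:
step_arm([
  [0.1,0,0.5,0],
  [0.1,0,0.4,0],
  [0,0,0.3,0],
  [0,0,0.3,0],
  [0,0,0,0],
])

```text
t: 5.92
eef_pos: [0.5865, 0.1637, 0.0934]
ee_rot: [[-0.195, 0.981, -0.0], [0.981, 0.195, -0.0], [-0.0, -0.0, -1.0]]
wrist_force: [-0.2, -0.1, -2.4]
gripper_width: 0.0338
grasp_force: 25.0
```

Request:
step_arm([
  [0,0,0.3,0],
  [0,0,0.3,0],
  [0,0,0.2,0],
  [0,0,0.2,0],
  [0,0,0,0],
])

```text
t: 6.55
eef_pos: [0.5866, 0.1637, 0.0834]
ee_rot: [[-0.195, 0.981, -0.0], [0.981, 0.195, -0.0], [-0.0, -0.0, -1.0]]
wrist_force: [-0.4, -0.1, -2.3]
gripper_width: 0.0337
grasp_force: 25.0
```

Request:
step_arm([
  [0,0,0.4,0],
  [0,0,0.4,0],
  [0,0,0.3,0],
  [0,0,0.2,0],
  [0,0,0,0],
])

```text
t: 7.18
eef_pos: [0.5866, 0.1638, 0.0705]
ee_rot: [[-0.195, 0.981, -0.0], [0.981, 0.195, -0.0], [-0.0, -0.0, -1.0]]
wrist_force: [0.2, -0.2, -2.5]
gripper_width: 0.0339
grasp_force: 25.0
```

Request:
step_arm([
  [0,0,0.2,0],
  [0,0,0.2,0],
  [0,0,0.1,0],
  [0,0,0,0],
  [0,0,0,0],
])

```text
t: 7.8
eef_pos: [0.5867, 0.1638, 0.0657]
ee_rot: [[-0.195, 0.981, 0.0], [0.981, 0.195, 0.0], [0.0, 0.0, -1.0]]
wrist_force: [0.7, -0.3, -1.9]
gripper_width: 0.0339
grasp_force: 25.0
```

Still hanging freely, 2 mm above the expected floor height.

Request:
step_arm([
  [0,0,0.1,0],
  [0,0,0.1,0],
  [0,0,0,0],
  [0,0,0,0],
  [0,0,0,0],
])

```text
t: 8.43
eef_pos: [0.5867, 0.1638, 0.0637]
ee_rot: [[-0.195, 0.981, 0.0], [0.981, 0.195, 0.0], [0.0, 0.0, -1.0]]
wrist_force: [0.8, -0.8, -1.5]
gripper_width: 0.0341
grasp_force: 25.0
```

Request:
step_arm([
  [0,0,0.1,0],
  [0,0,0.1,0],
  [0,0,0,0],
  [0,0,0,0],
  [0,0,0,0],
])

```text
t: 9.05
eef_pos: [0.587, 0.1639, 0.0635]
ee_rot: [[-0.196, 0.981, 0.001], [0.981, 0.196, 0.0], [0.0, 0.001, -1.0]]
wrist_force: [-6.8, -0.8, 17.3]
gripper_width: 0.0335
grasp_force: 25.0
```

The bottle met the floor at TCP 63.5 mm; I expected 63.6. I'll release it and rise to cap height.

Request:
step_arm([
  [0,0,-0.15,0],
  [0,0,0,0],
  [0,0,0,0],
  [0,0,0,0],
  [0,0,0,0],
], claw=5.5)

```text
t: 9.68
eef_pos: [0.5866, 0.1638, 0.063]
ee_rot: [[-0.195, 0.981, -0.0], [0.981, 0.195, -0.0], [0.0, -0.0, -1.0]]
wrist_force: [-0.8, -0.2, -0.0]
gripper_width: 0.0553
grasp_force: 0.0
```

Request:
step_arm([
  [0,0,-1.2,0],
  [0,0,-2,0],
  [0,0,-3,0],
  [0,0,-3,0],
  [0,0,0,0],
])

```text
t: 10.3
eef_pos: [0.5878, 0.164, 0.1594]
ee_rot: [[-0.195, 0.981, 0.005], [0.981, 0.195, 0.001], [0.0, 0.005, -1.0]]
wrist_force: [-0.2, -0.2, 0.0]
gripper_width: 0.055
grasp_force: 0.0
```

```bash
python3 -c "
from h import *
im,d=snap('scene');cv2.imwrite('pics/g3.png',cv2.resize(im[135:235,330:430],(500,500),interpolation=cv2.INTER_CUBIC))
t,dt=snap('top')
for n,D in(('scene',d),('top',dt)):
  X=cloud(n,D)
  for lo,hi in((.096,.106),(.068,.08)):
    m=(X[...,2]>lo)&(X[...,2]<hi)&(np.hypot(X[...,0]-.587,X[...,1]-.163)<.04);q=X[m]
    if m.sum()>9: print(n,m.sum(),np.median(q[:,2]),cv2.minAreaRect((q[:,:2]*1000).astype(np.float32)))
s=r.sense();print(s['eef_pos'],s['wrist_force'],s['gripper_width'])"
```

```text
scene 156 0.10132785080021062 ((586.9476318359375, 166.50392150878906), (30.146303176879883, 31.060449600219727), 39.96652603149414)
scene 178 0.07346646631699244 ((587.2391357421875, 162.11009216308594), (33.88604736328125, 48.425113677978516), 11.4849271774292)
[0.5867173  0.16376903 0.15592773] [ 0.52993591 -0.41144587 -0.83979077] 0.05478465154199567
```

View pics/g3.png

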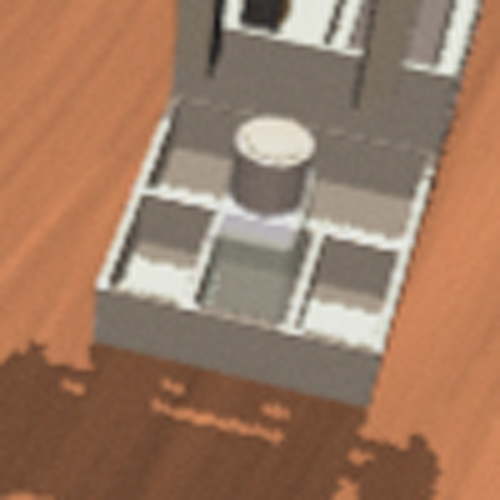

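Seated: the cap top is at 101 mm, the shoulder at 73.5 mm, and the body lies square in the middle cell. Now I grip the cap, with the tips kept above the shoulder.

Request:
step_arm([
  [0,0,2,0],
  [0,0,2,0],
  [0,0,1.2,0],
  [0,0,0.5,0],
  [0,0,0,0],
])

```text
t: 11.02
eef_pos: [0.5866, 0.1638, 0.0979]
ee_rot: [[-0.195, 0.981, -0.0], [0.981, 0.195, -0.0], [-0.0, -0.0, -1.0]]
wrist_force: [-0.8, -0.3, -0.4]
gripper_width: 0.0548
grasp_force: 0.0
```

Request:
step_arm([
  [0,0,0,0],
  [0,0,0,0],
  [0,0,0,0],
  [0,0,0,0],
  [0,0,0,0],
], claw=2, newtons=15)

```text
t: 11.65
eef_pos: [0.5868, 0.1638, 0.0984]
ee_rot: [[-0.195, 0.981, 0.0], [0.981, 0.195, 0.0], [0.0, 0.0, -1.0]]
wrist_force: [0.1, -0.1, 1.6]
gripper_width: 0.0299
grasp_force: 15.0
```

```bash
python3 -c "
from h import *
print(r.sense()['wrist_torque'])"
```

```text
[-0.04522225 -0.19966996  0.00636238]
```

Request:
step_arm([
  [0,0,0,-2],
  [0,0,0,-2],
  [0,0,0,-2],
  [0,0,0,-2],
  [0,0,0,0],
])

```text
t: 12.28
eef_pos: [0.5868, 0.1638, 0.0983]
ee_rot: [[-0.331, 0.944, 0.0], [0.944, 0.331, 0.0], [-0.0, 0.0, -1.0]]
wrist_force: [0.6, 0.7, 4.8]
gripper_width: 0.03
grasp_force: 15.0
```

```bash
python3 -c "
from h import *
print(r.sense()['wrist_torque'])"
```

```text
[ 0.10975684 -0.29646108 -0.00265481]
```

Request:
step_arm([
  [0,0,0,-2],
  [0,0,0,-2],
  [0,0,0,-2],
  [0,0,0,-2],
  [0,0,0,0],
])

```text
t: 12.9
eef_pos: [0.5868, 0.1639, 0.0984]
ee_rot: [[-0.459, 0.888, 0.0], [0.888, 0.459, 0.0], [0.0, 0.0, -1.0]]
wrist_force: [1.3, 0.4, 5.2]
gripper_width: 0.0303
grasp_force: 15.0
```

```bash
python3 -c "
from h import *
s=r.sense();R=s['ee_rot'];print(s['wrist_torque'],np.degrees(np.arctan2(R[1][1],R[0][1])))"
```

```text
[ 0.21561544 -0.30465255 -0.00362761] 27.322141734791707
```

No resisting torque after 16°, which is past both plays (11.5°), so anticlockwise loosens it. Continuing to about 68°.

Request:
step_arm([
  [0,0,0,-5],
  [0,0,0,-6],
  [0,0,0,-6],
  [0,0,0,-5],
  [0,0,0,0],
])

```text
t: 13.52
eef_pos: [0.5868, 0.1639, 0.0984]
ee_rot: [[-0.759, 0.651, 0.0], [0.651, 0.759, 0.0], [-0.0, 0.001, -1.0]]
wrist_force: [1.1, 2.9, 6.4]
gripper_width: 0.0299
grasp_force: 15.0
```

```bash
python3 -c "
from h import *
print(r.sense()['wrist_torque'])"
```

```text
[ 0.36823551 -0.30530632 -0.00479468]
```

Request:
step_arm([
  [0,0,0,-7],
  [0,0,0,-8],
  [0,0,0,-8],
  [0,0,0,-7],
  [0,0,0,0],
])

```text
t: 14.15
eef_pos: [0.5867, 0.1639, 0.0984]
ee_rot: [[-0.983, 0.184, 0.0], [0.184, 0.983, 0.0], [-0.0, 0.0, -1.0]]
wrist_force: [0.9, 0.9, 4.9]
gripper_width: 0.0298
grasp_force: 15.0
```

```bash
python3 -c "
from h import *
s=r.sense();R=s['ee_rot'];print(s['wrist_torque'],np.degrees(np.arctan2(R[1][1],R[0][1])))"
```

```text
[ 0.21695735 -0.27175129  0.03486238] 79.40307991667984
```

Request:
step_arm([
  [0,0,-0.1,0],
  [0,0,-0.1,0],
  [0,0,-0.2,0],
  [0,0,-0.2,0],
  [0,0,0,0],
])

```text
t: 14.78
eef_pos: [0.5867, 0.1638, 0.1044]
ee_rot: [[-0.983, 0.186, 0.0], [0.186, 0.983, 0.0], [-0.0, 0.0, -1.0]]
wrist_force: [1.0, -1.2, 0.9]
gripper_width: 0.03
grasp_force: 15.0
```

```bash
python3 -c "
from h import *
print(r.sense()['wrist_force'],r.sense()['wrist_torque'])
X=cloud('scene',snap('scene')[1])
m=(X[...,2]>.06)&(X[...,2]<.09)&(np.hypot(X[...,0]-.592,X[...,1]-.143)<.012);print(m.sum(),np.percentile(X[m][:,2],[10,50,90]))"
```

```text
[ 0.98808464 -1.21028115  0.85900576] [ 0.04379381 -0.20066286 -0.04180834]
121 [0.06377205 0.07265658 0.08401253]
```

The force shows no bottle weight and the shoulder hasn't risen, so I lift on.

Request:
step_arm([
  [0,0,-0.5,0],
  [0,0,-1,0],
  [0,0,-1.5,0],
  [0,0,-1.5,0],
  [0,0,-1,0],
])

```text
t: 15.45
eef_pos: [0.5869, 0.1639, 0.1608]
ee_rot: [[-0.983, 0.186, 0.001], [0.186, 0.983, 0.0], [-0.001, 0.001, -1.0]]
wrist_force: [-0.6, 0.5, -0.2]
gripper_width: 0.0302
grasp_force: 15.0
```

Request:
step_arm([
  [0,0,-0.5,0],
  [0,0,0,0],
  [0,0,0,0],
  [0,0,0,0],
  [0,0,0,0],
])

```text
t: 16.08
eef_pos: [0.5866, 0.1637, 0.1639]
ee_rot: [[-0.983, 0.186, -0.0], [0.186, 0.983, -0.0], [0.0, -0.0, -1.0]]
wrist_force: [0.6, 0.3, -0.7]
gripper_width: 0.03
grasp_force: 15.0
```

```bash
python3 -c "
from h import *
im,d=snap('scene');cv2.imwrite('pics/g4.png',cv2.resize(im[105:235,315:445],(520,520),interpolation=cv2.INTER_CUBIC))
X=cloud('scene',d)
m=(X[...,2]>.062)&(X[...,2]<.09)&(np.hypot(X[...,0]-.587,X[...,1]-.163)<.04);q=X[m]
print(m.sum(),np.median(q[:,2]),cv2.minAreaRect((q[:,:2]*1000).astype(np.float32)));print(r.sense()['wrist_force'],r.sense()['qvel'])"
```

```text
348 0.07377225964614381 ((586.9224243164062, 163.154296875), (34.07128143310547, 51.77979278564453), 11.420951843261719)
[-0.75053526  0.43355048  0.23382532] [-0.00040349 -0.00345721 -0.00053797 -0.00052974  0.00010224  0.00119831]
```

View pics/g4.png

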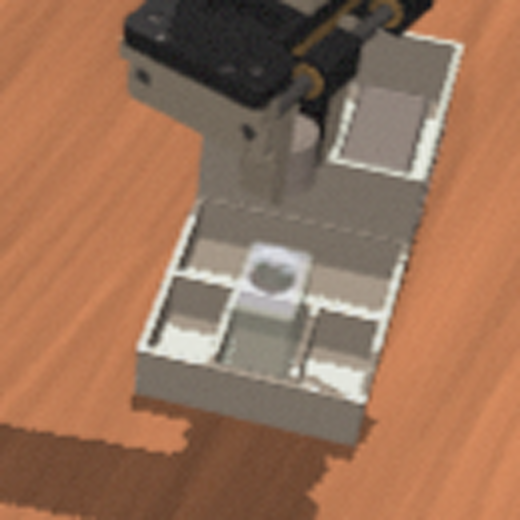

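The cap is held in the fingers (crop 300,150), 65 mm above its closed height. The open bottle stands seated in the pocket with its neck visible at (270,275). Handing in.

```bash
python3 -c "
from h import *
print(r.sign_off())"
```

```text
the job is handed in; nothing more can be done
None
```

The bottle from beside the dish is seated upright in the caddy's pocket. Its cap came off anticlockwise on the first try and is held still in the gripper about 65 mm above its closed height. I handed the job in at about 16 s; no verdict came back.

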